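Lay out finds on the photo board

ROBOT

A 7-joint arm with a two-finger parallel gripper is mounted at the origin on the work surface. World frame = base frame: x ahead of the robot, y to its left, z up, the work surface at z = 0. Lengths are in m, angles in rad, forces in N, time in s.
With the tool pointing down it reaches from about 0.35 to 0.9 m from the base axis. Payload 19.9 kg.
Tool frame: the origin (TCP) lies midway between the tips of the shut fingers; the grasp point (between the pads) lies 19 mm behind it; z points along the fingers, y is the line along which they close (so a half turn about z gives the same grasp; the last joint's range is limited). The gripper opens to 85 mm and grips with 20 to 120 N. Pads are 22 mm wide; open, the fingers measure 114 mm over their backs; the gripper's body (76 mm by 85 mm) begins 54 mm behind the grasp point. The pads swing forward as they close: fully open they stand 13 mm farther back than shut.
Start: joints at [1.139, 0.417, -0.01, 1.614, 0.005, 1.111, -0.053], TCP at [0.238, -0.578, 0.231] pointing down, gripper open.
Joint ranges: [-2.81, 2.81], [-0.39, 2.02], [-1.27, 1.25], [0.06, 2.57], [-1.19, 4.33], [0.19, 2], [-2.82, 2.82]. Speed limits (rad/s): [1.89, 1.89, 2.39, 2.39, 3.01, 3.01, 3.01].

INTERFACE

Orientations are given as a 3x3 rotation matrix whose columns are the frame's x, y, z axes.
In Python, from station import sense, snapshot, sign_off, look_for gives the robot as it stands.
- The arm moves only by the tool arm_command, never from a script. Its argument "moves" is a list of rows, each a list of 6 numbers: the shift along the tool's x, y, z normalised to -1 to 1, where 1 is 25 cm, then the turn, a rotation vector about the tool's x, y, z normalised to -1 to 1, where 1 is 0.5 rad. A call has 1 to 8 rows; each row is the pose to reach, as a shift and turn from the pose commanded when the call began, along the tool's axes at that moment; what a row does not reach only later rows make up. A row lasts 1/10 s, in which the tool goes at most 50 mm and 8.59 degrees, less where a joint would pass 70% of its speed; a pose out of reach is approached as far as the arm can. A call with a number of a shift or a turn outside -1 to 1 is refused whole. A call with a gripper value outside its range is refused whole. "claw" is the opening, from 0 (shut) to 1 (fully open), set as the call begins (left out, the last holds). The fingers move at their own pace and stop on an object; the grip force is fixed at half the most. Time passes only in rows, so rows that repeat a pose let the fingers close. It gives the time, the measured TCP pose, the force, the opening and the grip force at its end, in the units of the state.
- sense(): the state, without advancing time (a new reading comes with each control period).
- snapshot(name): name is "scene" or "top" or "wrist"; returns a dict with "img" (384x512x3 uint8, blue, green, red), "fx", "fy", "cx", "cy" (pixels), "view" (4x4, takes a point from world to camera coordinates). Camera axes: x right, y down, z forward; pixel columns grow to the right and rows downward; lengths in m; the calibration is good to about 2 mm. The wrist camera is an equidistant fisheye: a pixel r from the principal point sees the ray r / f radians off the axis. A picture is of the moment at which its call begins. There is no depth.
- sign_off(): hands the job in; it is judged then, once.
Trained networks look in a picture, given as the dict that the camera call returned (one of the last four; its "shot" number tells which), for a name from the list of things; names that differ only in an ending like _2 or _b are one class to them, and where a whole thing is asked for, a point or a joint stands for the part that bears it (a point fixed in the world has none). Each returns a list of dicts, best first, with "score" (0 to 1); they miss things now and then, are a little off and sometimes report something else, mostly with a low value. They report only what shows in the picture. A call takes as long as a camera call. They do not tell look-alikes from the thing itself.
- look_for(thing, picture): "bbox" ([left, top, width, height] in pixels, round what is visible of it).
The state is a dict: "clock": time; "joint_positions": joint angles; "qd": joint speeds; "tau": joint torques, N m; "position": TCP position; "tool_rot": TCP orientation; "ft_force": force on the tool from outside, world axes, zero at the start; "torque": the same for the moment, N m; "opening": finger opening in m; "grip_force": force on a finger pad.
Only numpy, scipy, OpenCV 4.12 (cv2) and the standard library are available. Lean on these libraries where they do the work, as an engineer would, in place of code of your own. Each camera call takes 0.05 s, during which the arm holds its last target. There are 200 camera calls.

TASK

Lay the four loose finds flat on the gridded photo board for the record photograph; the board's front is the edge with the black-and-white scale bar, and the clay loom weight, small bowl and sherd already on it must stay where they are. Put the cork ring midway between the loom weight and the bowl and seat the round hammerstone upright on top of it; put the axe head two grid squares straight behind the loom weight, and the whetstone two grid squares straight in front of the bowl, both measured centre to centre. The axe head and whetstone each lie the same way up as now, lengthwise front to back along the grid lines, either end forward.

Things in the scene. Friction and masses are not known exactly. Their poses are not given: they have to be found in the camera images.
- board: White photo board, a fixed rigid slab 330 x 250 x 6 mm on the bench, with a printed grid of 45 mm squares. Origin at the centre of its underside (on the bench), z up, its top 6 mm above. x runs along the 330 mm side from front to back (away from the robot), y to the left. A grid crossing lies at its centre. The flat 100 mm black-and-white scale bar is painted along the front (-x) edge, nearest the robot. The board is turned by up to 0.25 rad between starts.
- loom_weight: Clay loom weight, a round tapering terracotta cone 54 mm wide at the foot, 62 mm high, standing loose on the board 90 mm to the left or to the right of the board's centre (this changes; the bowl is on the other side). Origin at the centre of its underside, axes parallel to the board's. Leave it where it is.
- bowl: Small open terracotta bowl, 62 mm wide at the rim and 38 mm high, standing loose on the board 90 mm to one side of the board's centre, opposite the loom weight. Origin at the centre of its underside, axes parallel to the board's. Leave it where it is.
- sherd: Flat terracotta sherd 26 x 34 x 8 mm lying loose on the board near the middle of its rear edge, about 135 mm behind the board's centre. Origin at the centre of its underside. Leave it where it is.
- cork_ring: Loose tan cork support ring, outer diameter 60 mm, hole 38 mm, 20 mm high, lying flat on the bench. Origin at the centre of its underside, z up along its axis.
- hammerstone: Loose grey round hammerstone, a rounded stone 50 mm in diameter and 51 mm high, standing on a flat foot 26 mm wide. Origin at the centre of its foot, z up along its axis. Its sides are straight from 22 to 33 mm above the foot and narrow below, so that it sinks about 6 mm into the cork ring's hole and centres itself there (foot about 14 mm above the ring's underside).
- axe_head: Loose dark stone axe head 84 mm long, up to 42 mm wide and 24 mm high, lying flat, with a dark round shaft-hole mark 18 mm wide on top. Origin on its underside at mid-length. x points along its length to the cutting edge, z up; its parallel-sided middle, 38 mm wide across y, reaches from x = -26 to +14 mm, and the cutting edge tapers thin at x = +42 mm.
- whetstone: Loose sandstone whetstone, a plain bar 84 x 26 x 20 mm lying flat. Origin at the centre of its underside; x along its length, y across its 26 mm width, z up.
There are look-alikes about, which are no part of the job. Leave any green or pink look-alike of the hammerstone alone.

How it is judged:
At the end, for the whole second after the job is handed in: Within 13 mm per board axis: ring flat at mid-board, axe 90 mm behind the loom weight, whetstone 90 mm before the bowl (as first laid), both flat on the board, lengthwise within 0.2 rad. Hammerstone upright in the ring, centres within 8 mm. All released, at rest (x of cork_ring in the frame of board between -0.013 and 0.013 m and y of cork_ring in the frame of board between -0.013 and 0.013 m and z of cork_ring in the frame of board between 0.003 and 0.01 m and angle between each of cork_ring, axe_head, whetstone's own z axis and vertical below 0.15 rad and horizontal distance between hammerstone and cork_ring below 0.008 m and z of hammerstone in the frame of cork_ring between 0.008 and 0.02 m and angle between hammerstone's own z axis and vertical below 0.2 rad and x of axe_head in the frame of board between 0.077 and 0.103 m and x of whetstone in the frame of board between -0.103 and -0.077 m and ((y of loom_weight in the frame of board above 0 m and y of axe_head in the frame of board between 0.077 and 0.103 m and y of whetstone in the frame of board between -0.103 and -0.077 m) or (y of loom_weight in the frame of board below 0 m and y of axe_head in the frame of board between -0.103 and -0.077 m and y of whetstone in the frame of board between 0.077 and 0.103 m)) and z of axe_head in the frame of board between 0.003 and 0.01 m and angle between the x axis of each of axe_head, whetstone and the x axis of board, either way round below 0.2 rad and z of whetstone in the frame of board between 0.003 and 0.01 m and linear speed of each of cork_ring, hammerstone, axe_head, whetstone below 0.02 m/s and contact force between each of cork_ring, hammerstone, axe_head, whetstone and the fingers below 0.1 N); the robot touches nothing.
It fails at once if a piece already laid (loom weight, bowl or sherd) is shifted by more than 12 mm or tipped over (distance of any of loom_weight, bowl, sherd from where it was at the start of the episode above 0.012 m or angle between any of loom_weight, bowl, sherd's own z axis and vertical above 0.5 rad).
It also fails if it takes over 99 s, if anything falls off the work surface, if the arm or the gripper's body presses on something with over 40 N, if the wrist force passes 120 N, or if a joint passes its speed limit or range.

## Working session

There is one attempt and no reset: what is moved stays moved. The work goes in short steps, Python scripts to look and compute and a tool call to move; the robot and the scene stay as the last step left them, time stands still between calls to the robot, and variables do not carry over. Pictures are saved under pics/ and viewed, at most 14 in all, crops included, and the job is handed in when it is done.

Besides the shell and the picture viewer there is one more tool, called by a JSON object that holds its "fn" and its "kwargs", one argument or row to a line. arm_command: Moves the arm, as the interface text tells. Scaled input: -1 to 1 covers 25 cm each way for a shift and 0.5 rad each way for a turn. Its arguments: {"type":"object","properties":{"moves":{"type":"array"},"claw":{"type":"number"}},"required":["moves"]}

```bash
mkdir -p pics; ls; cat > h.py <<'E'
import numpy as np, cv2
from station import sense, snapshot, look_for, sign_off
def pix(s,P):
    V=s["view"];p=V[:3,:3]@np.array(P)+V[:3,3];return np.array([s["fx"]*p[0]/p[2]+s["cx"],s["fy"]*p[1]/p[2]+s["cy"]])
def world(s,u,v,z):
    V=s["view"];R=V[:3,:3];c=-R.T@V[:3,3];d=R.T@np.array([(u-s["cx"])/s["fx"],(v-s["cy"])/s["fy"],1]);return c+d*(z-c[2])/d[2]
E
python3 - <<'E'
from h import *
for n in ["top","scene"]:
    s=snapshot(n);cv2.imwrite(f"pics/{n}0.png",cv2.resize(s["img"],None,fx=1.5,fy=1.5))
    V=s["view"];print(n,"cam",-V[:3,:3].T@V[:3,3], s["fx"])
    for t in ["board","loom_weight","bowl","sherd","cork_ring","hammerstone","axe_head","whetstone"]:
        for d in look_for(t,s)[:4]:
            b=d["bbox"];u,v=b[0]+b[2]/2,b[1]+b[3]/2
            print(t,round(d["score"],2),np.round(b),world(s,u,v,0.01)[:2].round(3))
print(sense())
E
```

```text
pics
top cam [0.40424063 0.00575308 0.95441667] 384.9827012955931
board 0.92 [185. 141. 104. 138.] [0.544 0.037]
loom_weight 0.55 [190. 197.  23.  22.] [0.55  0.127]
bowl 0.68 [260. 194.  27.  23.] [ 0.557 -0.052]
bowl 0.45 [366. 182.  18.  24.] [ 0.585 -0.308]
cork_ring 0.86 [109. 236.  27.  25.] [0.452 0.314]
hammerstone 0.93 [379. 148.  20.  15.] [ 0.686 -0.351]
hammerstone 0.8 [323. 174.  19.  18.] [ 0.615 -0.202]
hammerstone 0.79 [365. 181.  21.  22.] [ 0.59 -0.31]
axe_head 0.93 [115. 177.  16.  35.] [0.585 0.32 ]
whetstone 0.6 [372. 237.  23.  38.] [ 0.432 -0.318]
scene cam [ 0.99030589 -0.364973    0.61696152] 351.8523938129397
board 0.68 [184. 140. 165. 125.] [0.587 0.022]
loom_weight 0.84 [277. 155.  21.  25.] [0.535 0.146]
bowl 0.6 [221. 191.  27.  23.] [ 0.537 -0.033]
sherd 0.49 [301. 212.  16.  14.] [0.689 0.056]
cork_ring 0.7 [296. 119.  22.  17.] [0.453 0.313]
hammerstone 0.96 [180. 246.  26.  27.] [ 0.602 -0.198]
hammerstone 0.95 [126. 270.  28.  25.] [ 0.576 -0.303]
hammerstone 0.67 [134. 316.  28.  14.] [ 0.658 -0.333]
axe_head 0.88 [332. 139.  32.  16.] [0.591 0.323
[... 198 characters left out ...]
d': array([ 2.39320911e-04, -3.45150654e-04,  1.42339108e-03,  8.57865506e-05,
        5.01327258e-04,  3.20201748e-04,  1.95341129e-04]), 'tau': array([-6.65809766e-04, -8.64204311e+01,  6.77684136e-01, -4.35203397e+01,
        1.90419273e-02,  2.02986426e-03,  2.31439333e-05]), 'position': array([ 0.23808793, -0.57787907,  0.23129132]), 'tool_rot': array([[ 9.24594654e-01,  3.80952392e-01, -8.97397656e-06],
       [ 3.80952392e-01, -9.24594654e-01,  1.57411825e-05],
       [-2.30064961e-06, -1.79728711e-05, -1.00000000e+00]]), 'ft_force': array([ 0.22247227, -0.44994901, -0.20338155]), 'torque': array([0.0172559 , 0.02033251, 0.01586123]), 'grip_force': 0.0, 'opening': 0.08548899768173499}
```

```bash
python3 - <<'E'
import cv2,numpy as np
t=cv2.imread("pics/top0.png");t=cv2.resize(t,None,fx=1/1.5,fy=1/1.5)
from h import *
s=snapshot("top");t=s["img"];s2=snapshot("scene")["img"]
cv2.imwrite("pics/a.png",cv2.resize(t[115:285,95:410],None,fx=2.5,fy=2.5,interpolation=cv2.INTER_CUBIC))
cv2.imwrite("pics/b.png",cv2.resize(s2[110:340,70:370],None,fx=2.5,fy=2.5,interpolation=cv2.INTER_CUBIC))
E
```

```text
(no output)
```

View pics/a.png

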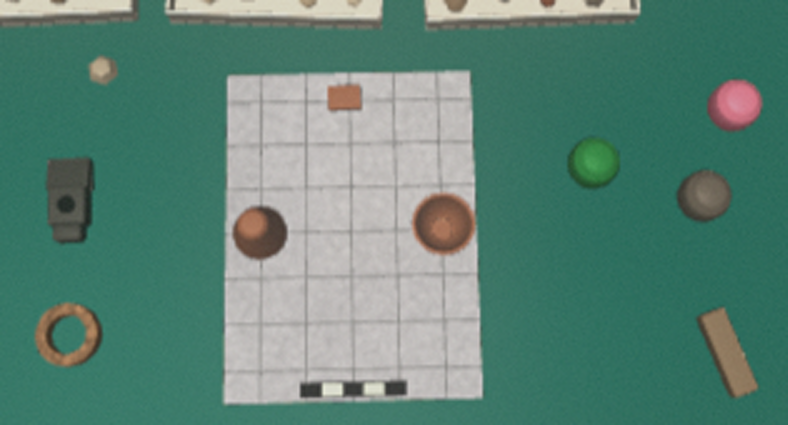

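View pics/b.png

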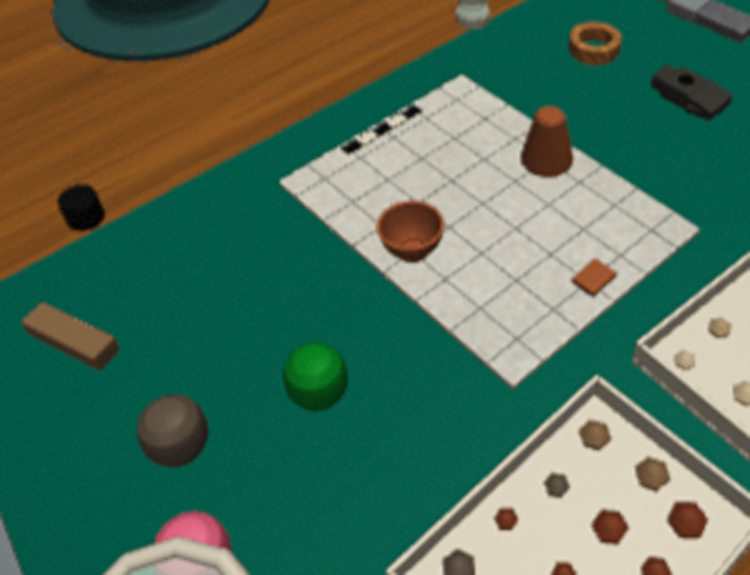

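The grey stone at top-crop (705,195) is the hammerstone; the lookalikes are green (594,162) and pink (735,105). The loom weight is on the left (260,232), the bowl on the right (443,222), and the scale bar at the bottom, nearest the robot. The crops already confirm the colours, so next I'll fit the poses.

```bash
cat >> h.py <<'E'
from scipy.optimize import minimize
def box(L,W,H,x0=0): return np.array([[a*L/2+x0,b*W/2,c*H] for a in(-1,1) for b in(-1,1) for c in(0,1)])
def cyl(prof): 
    t=np.linspace(0,2*np.pi,40); return np.array([[r*np.cos(a),r*np.sin(a),z] for r,z in prof for a in t])
AXE=np.vstack([box(40,40,24,-6),box(84,30,14)])/1000
SH=dict(axe_head=AXE,whetstone=box(.084,.026,.02),cork_ring=cyl([(.03,0),(.03,.02)]),
 hammerstone=cyl([(.013,0),(.025,.022),(.025,.033),(.019,.045),(.01,.051)]),board=box(.33,.25,.006))
def fgmask(s):
    i=s["img"].astype(int); return ((i[...,1]-i[...,2])<22).astype(np.uint8)
def fit(s,name,p0,yaw=True,m=None,z=0):
    P=SH[name];K=4
    m=fgmask(s) if m is None else m
    u,v=pix(s,[p0[0],p0[1],.01]);r=110 if name=="board" else 32
    x0,y0=int(u)-r,int(v)-r
    x0,y0=max(x0,0),max(y0,0)
    c=m[y0:y0+2*r,x0:x0+2*r]
    n,l=cv2.connectedComponents(c); k=l[min(int(v)-y0,c.shape[0]-1),min(int(u)-x0,c.shape[1]-1)]
    if k==0: k=np.argmax(np.bincount(l.ravel())[1:])+1
    c=(l==k).astype(np.uint8);cs,_=cv2.findContours(c,0,2);c=cv2.drawContours(c*0,cs,-1,1,-1)
    big=cv2.resize(c.astype(np.float32),None,fx=K,fy=K,interpolation=cv2.INTER_LINEAR)>.5
    def cost(q):
        a=q[2]*.02 if yaw else 0;R=np.array([[np.cos(a),-np.sin(a),0],[np.sin(a),np.cos(a),0],[0,0,1]])
        W=P@R.T+[q[0]/1000,q[1]/1000,z]
        U=np.array([pix(s,w) for w in W]);U=((U-[x0,y0]+.5)*K-.5)
        h=np.zeros(big.shape,np.uint8);cv2.fillConvexPoly(h,cv2.convexHull((U*16).astype(np.int32)),1,shift=4)
        return 1-(h.astype(bool)&big).sum()/(h.astype(bool)|big).sum()
    best=None
    for a in (np.arange(-1.5,1.6,.3) if yaw and p0[2] is None else [p0[2] or 0]):
        q=np.array([p0[0]*1000,p0[1]*1000,a/.02])
        o=minimize(cost,q,method="Nelder-Mead",options=dict(initial_simplex=[q,q+[6,0,0],q+[0,6,0],q+[0,0,6]],xatol=.05,fatol=1e-4))
        if best is None or o.fun<best.fun: best=o
    return best.x[0]/1000,best.x[1]/1000,best.x[2]*.02,1-best.fun
E
python3 - <<'E'
from h import *
for n in ["top","scene"]:
  s=snapshot(n); print(n)
  for t,p in dict(board=(.544,.037,0.),cork_ring=(.452,.314,0),hammerstone=(.59,-.31,0),axe_head=(.585,.32,None),whetstone=(.432,-.318,None)).items():
    try: print(t,np.round(fit(s,t,p,yaw=t not in("cork_ring","hammerstone")),4))
    except Exception as e: print(t,e)
E
```

```text
top
board [0.5526 0.043  0.0171 0.99  ]
cork_ring [ 0.4522  0.3153 -0.0198  0.9479]
hammerstone [ 0.5845 -0.305   0.0609  0.9461]
axe_head [0.586  0.3232 3.1422 0.8667]
whetstone [ 0.4323 -0.3229  0.3538  0.9042]
scene
board [0.5524 0.0435 0.0185 0.9777]
cork_ring [0.452 0.314 0.    0.   ]
hammerstone [ 0.5845 -0.3056  0.0417  0.9409]
axe_head [ 0.5814  0.3263 -3.1075  0.8419]
whetstone [ 0.4311 -0.3233  0.3129  0.8851]
```

{"fn": "arm_command", "kwargs": {
  "moves": [
    [0.9,-0.6,0.3,0,0,0.12],
    [0.9,-0.6,0.3,0,0,0.12],
    [0.9,-0.6,0.3,0,0,0.12],
    [0.9,-0.6,0.3,0,0,0.12],
    [0.9,-0.6,0.3,0,0,0.12],
    [0.9,-0.6,0.3,0,0,0.12],
    [0.9,-0.6,0.3,0,0,0.12],
    [0.9,-0.6,0.3,0,0,0.12]
  ],
  "claw": 0.8
}}

```text
clock: 1.9
position: [0.3891, -0.3534, 0.1563]
tool_rot: [[0.945, 0.326, -0.0], [0.326, -0.945, -0.0], [-0.0, -0.0, -1.0]]
ft_force: [0.3, -0.8, -0.2]
opening: 0.0684
grip_force: 0.0
```

```bash
cat >> h.py <<'E'
def go(x,y,z,yaw=None):
    s=sense();R=s["tool_rot"];d=np.array([x,y,z])-s["position"]
    c=np.arctan2(R[1,0],R[0,0]);a=0 if yaw is None else c-yaw
    a=(a+np.pi/2)%np.pi-np.pi/2 if yaw is not None else 0
    print("shift",np.round(R.T@d/.25,3),"turn_z",round(a/.5,3),"| pos",s["position"].round(4),"yaw",round(c,3),"tilt",R[2,:2].round(3),"t",s["clock"],"f",s["ft_force"].round(1),"grip",round(s["grip_force"],1),"open",round(s["opening"],4),"q7",s["joint_positions"].round(2))
E
python3 -c "
from h import *
go(.432,-.323,.004,.33)"
```

```text
shift [ 0.202 -0.059  0.609] turn_z 0.004 | pos [ 0.3891 -0.3534  0.1563] yaw 0.332 tilt [-0. -0.] t 1.9 f [ 0.3 -0.8 -0.2] grip 0.0 open 0.0684 q7 [ 0.77  0.33 -0.11  1.93  0.05  0.88 -0.6 ]
```

{"fn": "arm_command", "kwargs": {
  "moves": [
    [0.2,-0.06,0,0,0,0],
    [0.2,-0.06,0.2,0,0,0],
    [0.2,-0.06,0.4,0,0,0],
    [0.2,-0.06,0.5,0,0,0],
    [0.2,-0.06,0.56,0,0,0],
    [0.2,-0.06,0.61,0,0,0],
    [0.2,-0.06,0.61,0,0,0],
    [0.2,-0.06,0.61,0,0,0]
  ]
}}

```text
clock: 2.7
position: [0.4318, -0.3237, 0.0048]
tool_rot: [[0.946, 0.324, 0.001], [0.324, -0.946, -0.001], [0.001, 0.001, -1.0]]
ft_force: [-0.7, -0.6, 1.0]
opening: 0.0683
grip_force: 0.0
```

{"fn": "arm_command", "kwargs": {
  "moves": [
    [0,0,0,0,0,0],
    [0,0,0,0,0,0],
    [0,0,0,0,0,0],
    [0,0,0,0,0,0],
    [0,0,0,0,0,0],
    [0,0,0,0,0,0],
    [0,0,0,0,0,0],
    [0,0,0,0,0,0]
  ],
  "claw": 0
}}

```text
clock: 3.5
position: [0.4318, -0.3233, 0.0047]
tool_rot: [[0.946, 0.325, 0.001], [0.325, -0.946, -0.001], [0.001, 0.001, -1.0]]
ft_force: [-3.1, 1.9, 12.5]
opening: 0.0244
grip_force: 59.5
```

{"fn": "arm_command", "kwargs": {
  "moves": [
    [0,0,-0.1,0,0,0],
    [0,0,-0.2,0,0,0],
    [0,0,-0.3,0,0,0],
    [0,0,-0.4,0,0,0],
    [0,0,-0.4,0,0,0]
  ]
}}

```text
clock: 4.0
position: [0.4327, -0.324, 0.107]
tool_rot: [[0.946, 0.325, 0.004], [0.325, -0.946, -0.003], [0.003, 0.004, -1.0]]
ft_force: [-0.3, 0.2, -0.9]
opening: 0.0248
grip_force: 59.6
```

```bash
python3 -c "
from h import *
go(.4641,-.0484,.104,.018)
s=snapshot('scene');cv2.imwrite('pics/c.png',cv2.resize(s['img'][110:340,70:370],None,fx=2,fy=2))"
```

```text
shift [ 0.477 -1.002  0.009] turn_z 0.625 | pos [ 0.4327 -0.324   0.107 ] yaw 0.331 tilt [0.003 0.004] t 4.0 f [-0.3  0.2 -0.9] grip 59.6 open 0.0248 q7 [ 0.69  0.43 -0.12  1.93  0.07  0.79 -0.72]
```

View pics/c.png

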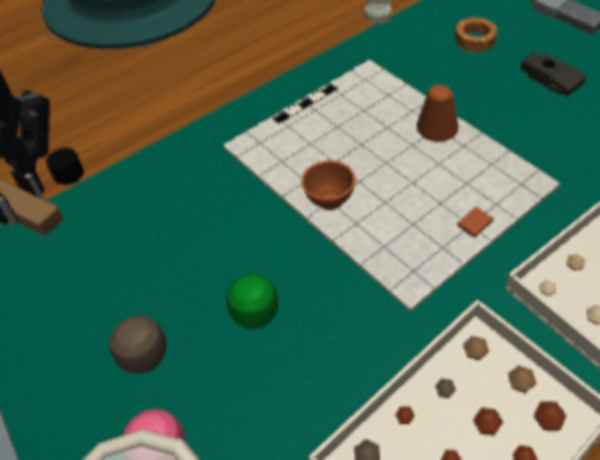

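The gripper holds the whetstone at (30,205). Moving it over the board.

{"fn": "arm_command", "kwargs": {
  "moves": [
    [0.1,-0.2,0,0,0,0.1],
    [0.2,-0.4,0,0,0,0.3],
    [0.3,-0.6,0,0,0,0.5],
    [0.4,-0.8,0,0,0,0.62],
    [0.477,-1.0,0,0,0,0.625],
    [0.477,-1.0,0,0,0,0.625],
    [0.477,-1.0,0,0,0,0.625],
    [0.477,-1.0,0,0,0,0.625]
  ]
}}

```text
clock: 4.85
position: [0.4626, -0.0475, 0.1032]
tool_rot: [[1.0, 0.02, -0.001], [0.02, -1.0, 0.0], [-0.001, -0.0, -1.0]]
ft_force: [-0.9, 0.0, -0.9]
opening: 0.0246
grip_force: 59.5
```

```bash
python3 -c "
from h import *
go(.4641,-.0484,.0118,.018)"
```

```text
shift [0.006 0.004 0.365] turn_z 0.003 | pos [ 0.4626 -0.0475  0.1032] yaw 0.02 tilt [-0.001 -0.   ] t 4.85 f [-0.9  0.  -0.9] grip 59.5 open 0.0246 q7 [ 0.17  0.32 -0.16  2.11  0.07  0.72 -1.58]
```

{"fn": "arm_command", "kwargs": {
  "moves": [
    [0.006,0.004,0.15,0,0,0],
    [0.006,0.004,0.27,0,0,0],
    [0.006,0.004,0.32,0,0,0],
    [0.006,0.004,0.345,0,0,0],
    [0.006,0.004,0.365,0,0,0],
    [0.006,0.004,0.365,0,0,0],
    [0.006,0.004,0.365,0,0,0]
  ]
}}

```text
clock: 5.55
position: [0.4649, -0.049, 0.0133]
tool_rot: [[1.0, 0.018, 0.001], [0.018, -1.0, -0.0], [0.001, 0.0, -1.0]]
ft_force: [0.5, -0.3, -0.8]
opening: 0.0247
grip_force: 59.5
```

{"fn": "arm_command", "kwargs": {
  "moves": [
    [0,0,0,0,0,0],
    [0,0,0,0,0,0],
    [0,0,0,0,0,0],
    [0,0,-0.1,0,0,0],
    [0,0,-0.25,0,0,0],
    [0,0,-0.45,0,0,0],
    [0,0,-0.6,0,0,0],
    [0,0,-0.6,0,0,0]
  ],
  "claw": 0.6
}}

```text
clock: 6.35
position: [0.4668, -0.049, 0.1673]
tool_rot: [[1.0, 0.018, 0.008], [0.018, -1.0, -0.001], [0.008, 0.001, -1.0]]
ft_force: [0.2, -0.3, -0.8]
opening: 0.051
grip_force: 0.0
```

```bash
python3 -c "
from h import *
go(.4521,.3153,.16,1.571)"
```

```text
shift [-0.032 -1.458  0.028] turn_z -3.106 | pos [ 0.4668 -0.049   0.1673] yaw 0.018 tilt [0.008 0.001] t 6.35 f [ 0.2 -0.3 -0.8] grip 0.0 open 0.051 q7 [ 0.19  0.22 -0.17  2.05  0.05  0.86 -1.56]
```

{"fn": "arm_command", "kwargs": {
  "moves": [
    [0,-0.2,0,0,0,0],
    [0,-0.4,0,0,0,0],
    [0,-0.6,0,0,0,0],
    [0,-0.8,0,0,0,0],
    [0,-1.0,0,0,0,0],
    [0,-1.0,0,0,0,0],
    [0,-1.0,0,0,0,0]
  ],
  "claw": 0.95
}}

```text
clock: 7.05
position: [0.4593, 0.2021, 0.1621]
tool_rot: [[1.0, 0.021, -0.001], [0.021, -1.0, -0.0], [-0.001, 0.0, -1.0]]
ft_force: [0.0, -1.0, 0.0]
opening: 0.0814
grip_force: 0.0
```

```bash
python3 -c "
from h import *
go(.4521,.3153,.001)
s=snapshot('top');print(fit(s,'cork_ring',(.452,.315,0),yaw=False))
i=s['img'];m=((i[...,0]<120)&(i[...,2]>i[...,0]+18)).astype(np.uint8)
print(fit(s,'whetstone',(.464,-.048,0.01),m=m,z=.006))"
```

```text
shift [-0.019 -0.453  0.644] turn_z 0.0 | pos [0.4593 0.2021 0.1621] yaw 0.021 tilt [-0.001  0.   ] t 7.05 f [ 0. -1.  0.] grip 0.0 open 0.0814 q7 [-0.2   0.3  -0.32  1.97  0.12  0.89 -2.13]
(np.float64(0.40954684879104464), np.float64(0.29148019492653954), np.float64(-0.30473016410712883), np.float64(0.2538981003623586))
(np.float64(0.46525501007373093), np.float64(-0.04816292116769547), np.float64(0.04395308213305899), np.float64(0.8961556134170623))
```

{"fn": "arm_command", "kwargs": {
  "moves": [
    [-0.019,-0.2,0,0,0,0],
    [-0.019,-0.4,0.05,0,0,0],
    [-0.019,-0.453,0.2,0,0,0],
    [-0.019,-0.453,0.38,0,0,0],
    [-0.019,-0.453,0.52,0,0,0],
    [-0.019,-0.453,0.6,0,0,0],
    [-0.019,-0.453,0.64,0,0,0],
    [-0.019,-0.453,0.64,0,0,0]
  ]
}}

```text
clock: 7.9
position: [0.4531, 0.3131, 0.0018]
tool_rot: [[1.0, 0.017, -0.001], [0.017, -1.0, -0.001], [-0.001, 0.001, -1.0]]
ft_force: [0.8, 0.3, -0.4]
opening: 0.0811
grip_force: 0.0
```

{"fn": "arm_command", "kwargs": {
  "moves": [
    [0,0,0,0,0,0],
    [0,0,0,0,0,0],
    [0,0,0,0,0,0],
    [0,0,0,0,0,0],
    [0,0,0,0,0,0]
  ],
  "claw": 0
}}

```text
clock: 8.4
position: [0.454, 0.3145, 0.0042]
tool_rot: [[1.0, 0.018, 0.002], [0.018, -1.0, 0.001], [0.002, -0.001, -1.0]]
ft_force: [-2.3, -2.7, 7.9]
opening: 0.0569
grip_force: 62.7
```

{"fn": "arm_command", "kwargs": {
  "moves": [
    [0,0,-0.1,0,0,0],
    [0,0,-0.25,0,0,0],
    [0,0,-0.4,0,0,0],
    [0,0,-0.5,0,0,0],
    [0,0,-0.5,0,0,0]
  ]
}}

```text
clock: 8.9
position: [0.4548, 0.3154, 0.1321]
tool_rot: [[1.0, 0.018, 0.006], [0.018, -1.0, 0.004], [0.006, -0.003, -1.0]]
ft_force: [-0.1, -0.0, -0.6]
opening: 0.057
grip_force: 64.7
```

```bash
python3 -c "
from h import *
go(.5525,.0432,.13,.018)
s=snapshot('wrist');cv2.imwrite('pics/w.png',s['img'])"
```

```text
shift [0.371 1.095 0.007] turn_z -0.0 | pos [0.4548 0.3154 0.1321] yaw 0.018 tilt [ 0.006 -0.003] t 8.9 f [-0.1 -0.  -0.6] grip 64.7 open 0.057 q7 [-0.38  0.43 -0.35  1.88  0.19  0.86 -2.38]
```

View pics/w.png

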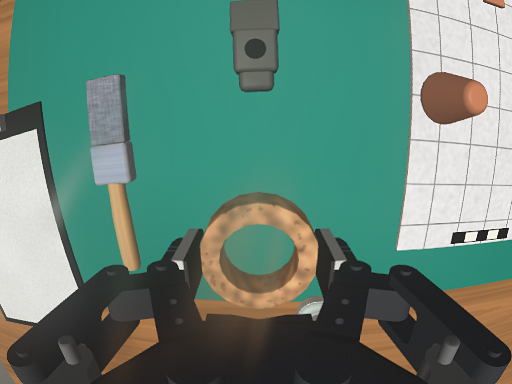

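The ring is held centred at (260,250) in the wrist view. Moving it to mid-board.

{"fn": "arm_command", "kwargs": {
  "moves": [
    [0.08,0.2,0,0,0,0],
    [0.16,0.4,0,0,0,0],
    [0.24,0.6,0,0,0,0],
    [0.3,0.8,0,0,0,0],
    [0.36,1.0,0,0,0,0],
    [0.36,1.0,0,0,0,0],
    [0.36,1.0,0,0,0,0]
  ]
}}

```text
clock: 9.65
position: [0.5479, 0.0626, 0.1269]
tool_rot: [[1.0, 0.014, -0.001], [0.014, -1.0, -0.001], [-0.001, 0.001, -1.0]]
ft_force: [-0.0, 1.0, 0.8]
opening: 0.0567
grip_force: 64.8
```

```bash
python3 -c "
from h import *
go(.552,.0432,.0112,.018)"
```

```text
shift [0.016 0.077 0.463] turn_z -0.009 | pos [0.5479 0.0626 0.1269] yaw 0.014 tilt [-0.001  0.001] t 9.65 f [-0.   1.   0.8] grip 64.8 open 0.0567 q7 [ 0.05  0.43 -0.27  1.88  0.15  0.85 -1.85]
```

{"fn": "arm_command", "kwargs": {
  "moves": [
    [0.01,0.077,0.1,0,0,0],
    [0.01,0.077,0.15,0,0,0],
    [0.01,0.077,0.2,0,0,0],
    [0.01,0.077,0.2,0,0,0],
    [0.01,0.077,0.2,0,0,0]
  ]
}}

```text
clock: 10.15
position: [0.5504, 0.0479, 0.0776]
tool_rot: [[1.0, 0.02, -0.0], [0.02, -1.0, 0.0], [-0.0, -0.0, -1.0]]
ft_force: [1.3, 0.4, -0.9]
opening: 0.0562
grip_force: 64.8
```

```bash
python3 -c "
from h import *
go(.552,.0432,.0112,.018)"
```

```text
shift [0.006 0.019 0.266] turn_z 0.003 | pos [0.5504 0.0479 0.0776] yaw 0.02 tilt [-0. -0.] t 10.15 f [ 1.3  0.4 -0.9] grip 64.8 open 0.0562 q7 [ 0.06  0.5  -0.25  1.91  0.17  0.76 -1.84]
```

{"fn": "arm_command", "kwargs": {
  "moves": [
    [0.006,0.019,0.1,0,0,0],
    [0.006,0.019,0.18,0,0,0],
    [0.006,0.019,0.22,0,0,0],
    [0.006,0.019,0.25,0,0,0],
    [0.006,0.019,0.266,0,0,0],
    [0.006,0.019,0.266,0,0,0],
    [0.006,0.019,0.266,0,0,0]
  ]
}}

```text
clock: 10.85
position: [0.5525, 0.0422, 0.0116]
tool_rot: [[1.0, 0.018, 0.001], [0.018, -1.0, 0.0], [0.001, -0.0, -1.0]]
ft_force: [0.7, -0.1, 0.2]
opening: 0.0566
grip_force: 64.8
```

{"fn": "arm_command", "kwargs": {
  "moves": [
    [0,0,0,0,0,0],
    [0,0,0,0,0,0],
    [0,0,0,0,0,0],
    [0,0,-0.1,0,0,0],
    [0,0,-0.25,0,0,0],
    [0,0,-0.45,0,0,0],
    [0,0,-0.6,0,0,0],
    [0,0,-0.6,0,0,0]
  ],
  "claw": 0.8
}}

```text
clock: 11.65
position: [0.5544, 0.0423, 0.1662]
tool_rot: [[1.0, 0.018, 0.008], [0.018, -1.0, 0.0], [0.008, -0.0, -1.0]]
ft_force: [0.4, 0.2, -0.2]
opening: 0.0687
grip_force: 0.0
```

```bash
python3 -c "
from h import *
go(.586,.323,.16,.018)
s=snapshot('wrist');cv2.imwrite('pics/w2.png',s['img'])"
```

```text
shift [ 0.146 -1.12   0.026] turn_z 0.0 | pos [0.5544 0.0423 0.1662] yaw 0.018 tilt [ 0.008 -0.   ] t 11.65 f [ 0.4  0.2 -0.2] grip 0.0 open 0.0687 q7 [ 0.09  0.38 -0.28  1.85  0.13  0.93 -1.79]
```

View pics/w2.png

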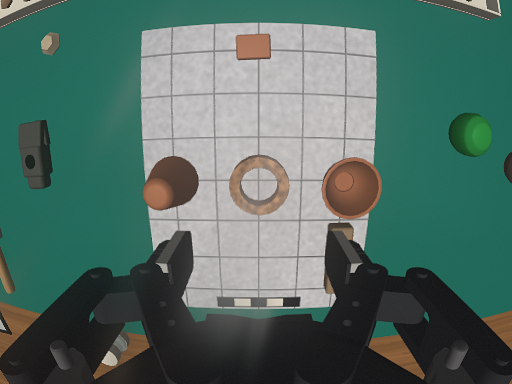

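The ring sits flat on the centre crossing (259,183), with the loom weight and bowl undisturbed. The axe head is next.

{"fn": "arm_command", "kwargs": {
  "moves": [
    [0.03,-0.2,0,0,0,0],
    [0.06,-0.4,0,0,0,0],
    [0.1,-0.6,0,0,0,0],
    [0.13,-0.8,0,0,0,0],
    [0.146,-1.0,0,0,0,0],
    [0.146,-1.0,0,0,0,0],
    [0.146,-1.0,0,0,0,0],
    [0.146,-1.0,0,0,0,0]
  ],
  "claw": 0.8
}}

```text
clock: 12.5
position: [0.5839, 0.2913, 0.16]
tool_rot: [[1.0, 0.017, -0.001], [0.017, -1.0, -0.001], [-0.001, 0.001, -1.0]]
ft_force: [0.1, -0.2, -0.2]
opening: 0.0685
grip_force: 0.0
```

```bash
python3 -c "
from h import *
go(.584,.3235,.004,.01)
s=snapshot('scene');print(np.round(fit(s,'axe_head',(.584,.324,0.)),4),np.round(fit(s,'axe_head',(.584,.324,3.14)),4))"
```

```text
shift [ 0.003 -0.13   0.624] turn_z 0.015 | pos [0.5839 0.2913 0.16  ] yaw 0.017 tilt [-0.001  0.001] t 12.5 f [ 0.1 -0.2 -0.2] grip 0.0 open 0.0685 q7 [-0.28  0.56 -0.32  1.59  0.19  1.02 -2.21]
[ 0.5815  0.3272 -0.014   0.8318] [0.5819 0.3264 3.1685 0.8377]
```

{"fn": "arm_command", "kwargs": {
  "moves": [
    [0.003,-0.13,0,0,0,0.015],
    [0.003,-0.13,0.15,0,0,0.015],
    [0.003,-0.13,0.3,0,0,0.015],
    [0.003,-0.13,0.45,0,0,0.015],
    [0.003,-0.13,0.55,0,0,0.015],
    [0.003,-0.13,0.6,0,0,0.015],
    [0.003,-0.13,0.62,0,0,0.015],
    [0.003,-0.13,0.62,0,0,0.015]
  ]
}}

```text
clock: 13.35
position: [0.5846, 0.3248, 0.0065]
tool_rot: [[1.0, 0.01, 0.0], [0.01, -1.0, 0.0], [0.0, -0.0, -1.0]]
ft_force: [0.2, -0.6, 1.1]
opening: 0.0682
grip_force: 0.0
```

{"fn": "arm_command", "kwargs": {
  "moves": [
    [0,0,0,0,0,0],
    [0,0,0,0,0,0],
    [0,0,0,0,0,0],
    [0,0,0,0,0,0],
    [0,0,0,0,0,0],
    [0,0,0,0,0,0]
  ],
  "claw": 0
}}

```text
clock: 13.95
position: [0.5851, 0.3254, 0.0079]
tool_rot: [[1.0, 0.011, 0.002], [0.011, -1.0, 0.001], [0.002, -0.001, -1.0]]
ft_force: [-2.8, -2.8, 11.9]
opening: 0.0393
grip_force: 57.4
```

{"fn": "arm_command", "kwargs": {
  "moves": [
    [0,0,-0.1,0,0,0],
    [0,0,-0.25,0,0,0],
    [0,0,-0.4,0,0,0],
    [0,0,-0.5,0,0,0],
    [0,0,-0.5,0,0,0]
  ]
}}

```text
clock: 14.45
position: [0.5859, 0.3263, 0.1359]
tool_rot: [[1.0, 0.011, 0.006], [0.011, -1.0, 0.003], [0.006, -0.003, -1.0]]
ft_force: [0.6, 0.2, -0.7]
opening: 0.0397
grip_force: 59.1
```

```bash
python3 -c "
from h import *
go(.6409,.1348,.12,.018)
s=snapshot('wrist');cv2.imwrite('pics/w3.png',s['img'])"
```

```text
shift [0.212 0.768 0.062] turn_z -0.015 | pos [0.5859 0.3263 0.1359] yaw 0.011 tilt [ 0.006 -0.003] t 14.45 f [ 0.6  0.2 -0.7] grip 59.1 open 0.0397 q7 [-0.33  0.61 -0.31  1.57  0.21  0.99 -2.27]
```

View pics/w3.png

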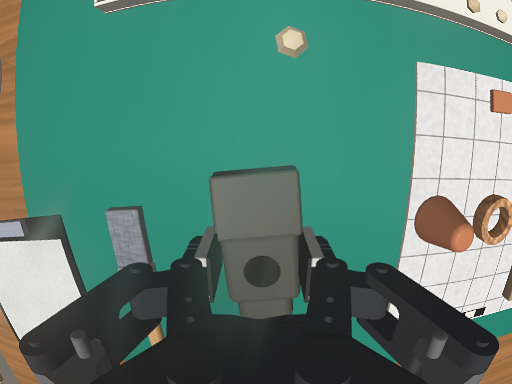

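The axe is held level between the pads. Moving it behind the loom weight.

{"fn": "arm_command", "kwargs": {
  "moves": [
    [0.1,0.15,0,0,0,0],
    [0.2,0.3,0,0,0,0],
    [0.212,0.5,0,0,0,-0.015],
    [0.212,0.7,0,0,0,-0.015],
    [0.212,0.768,0,0,0,-0.015],
    [0.212,0.768,0,0,0,-0.015],
    [0.212,0.768,0,0,0,-0.015],
    [0.212,0.768,0,0,0,-0.015]
  ]
}}

```text
clock: 15.3
position: [0.6388, 0.1355, 0.1307]
tool_rot: [[1.0, 0.02, -0.001], [0.02, -1.0, 0.001], [-0.001, -0.001, -1.0]]
ft_force: [-0.3, 0.6, -1.9]
opening: 0.0391
grip_force: 59.2
```

```bash
python3 -c "
from h import *
go(.6409,.1348,.0149,.018)"
```

```text
shift [0.008 0.003 0.463] turn_z 0.004 | pos [0.6388 0.1355 0.1307] yaw 0.02 tilt [-0.001 -0.001] t 15.3 f [-0.3  0.6 -1.9] grip 59.2 open 0.0391 q7 [-0.04  0.59 -0.3   1.61  0.2   0.97 -1.95]
```

{"fn": "arm_command", "kwargs": {
  "moves": [
    [0.008,0.003,0.15,0,0,0],
    [0.008,0.003,0.3,0,0,0],
    [0.008,0.003,0.39,0,0,0],
    [0.008,0.003,0.43,0,0,0],
    [0.008,0.003,0.455,0,0,0],
    [0.008,0.003,0.463,0,0,0],
    [0.008,0.003,0.463,0,0,0],
    [0.008,0.003,0.463,0,0,0]
  ]
}}

```text
clock: 16.1
position: [0.6418, 0.1333, 0.0164]
tool_rot: [[1.0, 0.018, 0.001], [0.018, -1.0, 0.0], [0.001, -0.0, -1.0]]
ft_force: [0.4, 1.3, -0.7]
opening: 0.039
grip_force: 59.2
```

```bash
python3 -c "
from h import *
go(.6409,.1348,.0149,.018)"
```

```text
shift [-0.004 -0.006  0.006] turn_z 0.001 | pos [0.6418 0.1333 0.0164] yaw 0.018 tilt [ 0.001 -0.   ] t 16.1 f [ 0.4  1.3 -0.7] grip 59.2 open 0.039 q7 [-0.07  0.74 -0.26  1.66  0.25  0.78 -1.99]
```

{"fn": "arm_command", "kwargs": {
  "moves": [
    [-0.004,-0.006,0.006,0,0,0],
    [-0.004,-0.006,0.006,0,0,0]
  ]
}}

```text
clock: 16.3
position: [0.6402, 0.1349, 0.0141]
tool_rot: [[1.0, 0.019, 0.0], [0.019, -1.0, 0.0], [0.0, -0.0, -1.0]]
ft_force: [0.1, 1.1, -0.7]
opening: 0.039
grip_force: 59.2
```

{"fn": "arm_command", "kwargs": {
  "moves": [
    [0,0,0,0,0,0],
    [0,0,0,0,0,0],
    [0,0,0,0,0,0],
    [0,0,-0.1,0,0,0],
    [0,0,-0.25,0,0,0],
    [0,0,-0.45,0,0,0],
    [0,0,-0.6,0,0,0],
    [0,0,-0.6,0,0,0]
  ],
  "claw": 0.7
}}

```text
clock: 17.1
position: [0.6426, 0.1352, 0.1697]
tool_rot: [[1.0, 0.018, 0.008], [0.018, -1.0, 0.002], [0.008, -0.002, -1.0]]
ft_force: [0.7, 0.8, -0.6]
opening: 0.0596
grip_force: 0.0
```

```bash
python3 -c "
from h import *
go(.5845,-.3053,.16,.018)"
```

```text
shift [-0.265  1.758  0.034] turn_z 0.0 | pos [0.6426 0.1352 0.1697] yaw 0.018 tilt [ 0.008 -0.002] t 17.1 f [ 0.7  0.8 -0.6] grip 0.0 open 0.0596 q7 [-0.04  0.55 -0.3   1.58  0.18  1.03 -1.95]
```

{"fn": "arm_command", "kwargs": {
  "moves": [
    [-0.03,0.2,0,0,0,0],
    [-0.06,0.4,0,0,0,0],
    [-0.1,0.6,0,0,0,0],
    [-0.13,0.8,0,0,0,0],
    [-0.15,1.0,0,0,0,0],
    [-0.15,1.0,0,0,0,0]
  ],
  "claw": 0.8
}}

```text
clock: 17.7
position: [0.606, -0.1241, 0.1635]
tool_rot: [[1.0, 0.009, -0.001], [0.009, -1.0, -0.003], [-0.001, 0.003, -1.0]]
ft_force: [-0.1, 0.5, -0.4]
opening: 0.0688
grip_force: 0.0
```

{"fn": "arm_command", "kwargs": {
  "moves": [
    [-0.03,0.2,0,0,0,0],
    [-0.06,0.4,0,0,0,0],
    [-0.1,0.6,0,0,0,0],
    [-0.115,0.758,0,0,0,0],
    [-0.115,0.758,0,0,0,0],
    [-0.115,0.758,0,0,0,0],
    [-0.115,0.758,0,0,0,0]
  ]
}}

```text
clock: 18.4
position: [0.5824, -0.3048, 0.1636]
tool_rot: [[1.0, 0.02, -0.0], [0.02, -1.0, 0.001], [-0.0, -0.001, -1.0]]
ft_force: [1.1, -0.3, 0.9]
opening: 0.0683
grip_force: 0.0
```

```bash
python3 -c "
from h import *
go(.5845,-.3053,.018,.018)
s=snapshot('top');cv2.imwrite('pics/t2.png',cv2.resize(s['img'][115:285,95:410],None,fx=2.5,fy=2.5,interpolation=cv2.INTER_CUBIC))
w=snapshot('wrist');cv2.imwrite('pics/w4.png',w['img'])
for t in ['axe_head','cork_ring','whetstone']:
  for d in look_for(t,s)[:2]: b=d['bbox'];print(t,d['score'],np.round(b,1),world(s,b[0]+b[2]/2,b[1]+b[3]/2,.018).round(4))
i=s['img'].astype(int);m=(i.max(2)<105).astype(np.uint8)
print(np.round(fit(s,'axe_head',(.641,.135,.01),m=m,z=.006),4),np.round(fit(s,'axe_head',(.641,.135,3.15),m=m,z=.006),4))"
```

```text
shift [0.008 0.003 0.582] turn_z 0.003 | pos [ 0.5824 -0.3048  0.1636] yaw 0.02 tilt [-0.    -0.001] t 18.4 f [ 1.1 -0.3  0.9] grip 0.0 open 0.0683 q7 [ 0.59  0.55 -0.21  1.58  0.13  1.03 -1.21]
axe_head 0.65 [191.  154.8  15.4  36.8] [0.6372 0.134  0.018 ]
cork_ring 0.62 [224.2 196.   23.8  24. ] [0.5491 0.0402 0.018 ]
whetstone 0.8 [264.5 222.5  14.9  34.8] [ 0.4707 -0.0469  0.018 ]
[0.6414 0.1335 0.1499 0.8576] [0.6409 0.1339 3.2447 0.8845]
```

View pics/t2.png

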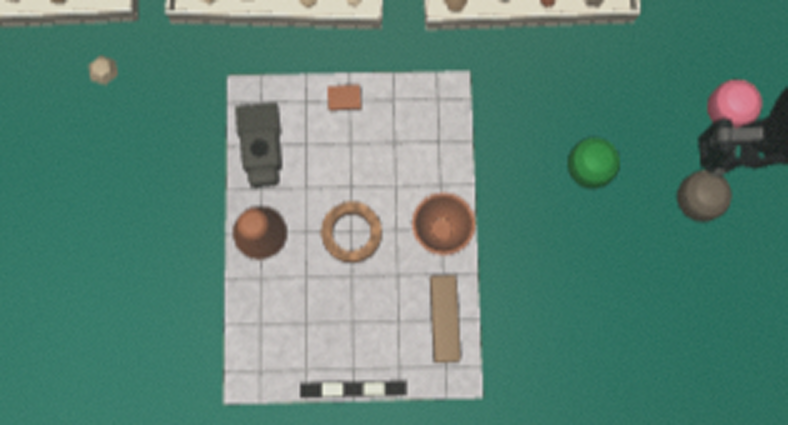

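View pics/w4.png

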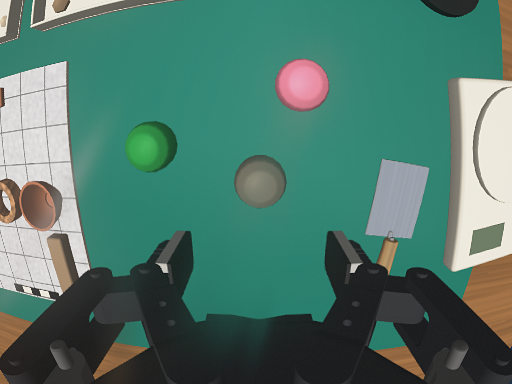

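Top view: the axe at (260,145), ring at (351,232) and whetstone at (445,318) lie as wanted. Wrist view: the grey stone (260,181) is clear of the green (150,147) and pink (302,85) ones, and the gripper is over it.

{"fn": "arm_command", "kwargs": {
  "moves": [
    [0.008,0.003,0.2,0,0,0],
    [0.008,0.003,0.35,0,0,0],
    [0.008,0.003,0.5,0,0,0],
    [0.008,0.003,0.58,0,0,0],
    [0.008,0.003,0.63,0,0,0],
    [0.008,0.003,0.63,0,0,0],
    [0.008,0.003,0.63,0,0,0]
  ]
}}

```text
clock: 19.35
position: [0.5847, -0.3069, 0.0073]
tool_rot: [[1.0, 0.019, 0.001], [0.019, -1.0, -0.0], [0.001, 0.0, -1.0]]
ft_force: [-0.1, 0.1, 0.4]
opening: 0.0686
grip_force: 0.0
```

{"fn": "arm_command", "kwargs": {
  "moves": [
    [0,0,0,0,0,0],
    [0,0,0,0,0,0],
    [0,0,0,0,0,0],
    [0,0,0,0,0,0],
    [0,0,0,0,0,0]
  ],
  "claw": 0
}}

```text
clock: 19.85
position: [0.5849, -0.3072, 0.0081]
tool_rot: [[1.0, 0.018, 0.002], [0.018, -1.0, -0.001], [0.002, 0.001, -1.0]]
ft_force: [-1.9, 1.3, 10.0]
opening: 0.048
grip_force: 60.7
```

{"fn": "arm_command", "kwargs": {
  "moves": [
    [0,0,-0.1,0,0,0],
    [0,0,-0.25,0,0,0],
    [0,0,-0.4,0,0,0],
    [0,0,-0.55,0,0,0],
    [0,0,-0.55,0,0,0]
  ]
}}

```text
clock: 20.35
position: [0.5864, -0.3079, 0.1502]
tool_rot: [[1.0, 0.018, 0.008], [0.018, -1.0, -0.004], [0.008, 0.004, -1.0]]
ft_force: [1.0, -0.2, -1.9]
opening: 0.0477
grip_force: 62.7
```

```bash
python3 -c "
from h import *
go(.5525,.0432,.14,.018)
w=snapshot('wrist');cv2.imwrite('pics/w5.png',w['img'][120:330,100:420])
s=snapshot('top');i=s['img'].astype(int);m=((i[...,0]<110)&(i[...,2]>i[...,0]+18)).astype(np.uint8)
print(np.round(fit(s,'cork_ring',(.5525,.0432,0),yaw=False,m=m,z=.006),4))"
```

```text
shift [-0.11  -1.407  0.034] turn_z 0.0 | pos [ 0.5864 -0.3079  0.1502] yaw 0.018 tilt [0.008 0.004] t 20.35 f [ 1.  -0.2 -1.9] grip 62.7 open 0.0477 q7 [ 0.59  0.57 -0.21  1.59  0.14  0.99 -1.22]
[0.5504 0.0424 0.0459 0.8723]
```

View pics/w5.png

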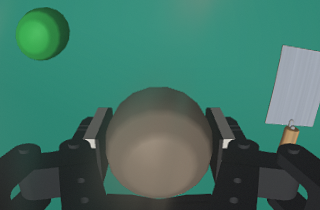

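The grey stone is held upright and centred. Moving it to the ring.

{"fn": "arm_command", "kwargs": {
  "moves": [
    [-0.02,-0.2,0,0,0,0],
    [-0.04,-0.4,0,0,0,0],
    [-0.06,-0.6,0,0,0,0],
    [-0.07,-0.8,0,0,0,0],
    [-0.08,-0.95,0,0,0,0],
    [-0.08,-0.95,0,0,0,0],
    [-0.08,-0.95,0,0,0,0]
  ]
}}

```text
clock: 21.15
position: [0.5592, -0.069, 0.143]
tool_rot: [[1.0, 0.02, -0.001], [0.02, -1.0, 0.0], [-0.001, -0.0, -1.0]]
ft_force: [-0.1, -0.6, -1.3]
opening: 0.0475
grip_force: 62.7
```

{"fn": "arm_command", "kwargs": {
  "moves": [
    [-0.015,-0.2,0,0,0,0],
    [-0.03,-0.38,0,0,0,0],
    [-0.03,-0.45,0,0,0,0],
    [-0.03,-0.45,0.1,0,0,0],
    [-0.03,-0.45,0.2,0,0,0],
    [-0.03,-0.45,0.2,0,0,0],
    [-0.03,-0.45,0.2,0,0,0]
  ]
}}

```text
clock: 21.85
position: [0.5501, 0.0417, 0.0937]
tool_rot: [[1.0, 0.017, -0.001], [0.017, -1.0, -0.0], [-0.001, 0.0, -1.0]]
ft_force: [-0.2, 0.1, -2.2]
opening: 0.0476
grip_force: 62.8
```

```bash
python3 -c "
from h import *
go(.552,.0425,.029,.018)"
```

```text
shift [ 0.008 -0.003  0.259] turn_z -0.002 | pos [0.5501 0.0417 0.0937] yaw 0.017 tilt [-0.001  0.   ] t 21.85 f [-0.2  0.1 -2.2] grip 62.8 open 0.0476 q7 [ 0.1   0.48 -0.29  1.9   0.19  0.79 -1.85]
```

{"fn": "arm_command", "kwargs": {
  "moves": [
    [0.006,-0.003,0.1,0,0,0],
    [0.006,-0.003,0.18,0,0,0],
    [0.006,-0.003,0.22,0,0,0],
    [0.006,-0.003,0.24,0,0,0],
    [0.006,-0.003,0.255,0,0,0],
    [0.006,-0.003,0.255,0,0,0],
    [0.006,-0.003,0.255,0,0,0]
  ]
}}

```text
clock: 22.55
position: [0.552, 0.0434, 0.0307]
tool_rot: [[1.0, 0.018, 0.001], [0.018, -1.0, 0.0], [0.001, -0.0, -1.0]]
ft_force: [-0.6, 0.8, -0.4]
opening: 0.0479
grip_force: 62.8
```

```bash
python3 -c "
from h import *
go(.552,.0425,.028,.018)"
```

```text
shift [-0.     0.003  0.011] turn_z 0.0 | pos [0.552  0.0434 0.0307] yaw 0.018 tilt [ 0.001 -0.   ] t 22.55 f [-0.6  0.8 -0.4] grip 62.8 open 0.0479 q7 [ 0.08  0.58 -0.26  1.92  0.23  0.67 -1.88]
```

{"fn": "arm_command", "kwargs": {
  "moves": [
    [0,0.002,0.006,0,0,0],
    [0,0.002,0.009,0,0,0],
    [0,0.002,0.009,0,0,0]
  ]
}}

```text
clock: 22.85
position: [0.5518, 0.0427, 0.0282]
tool_rot: [[1.0, 0.018, 0.0], [0.018, -1.0, -0.0], [0.0, 0.0, -1.0]]
ft_force: [-2.3, -1.3, 5.6]
opening: 0.0476
grip_force: 63.5
```

{"fn": "arm_command", "kwargs": {
  "moves": [
    [0,0,0,0,0,0],
    [0,0,0,0,0,0],
    [0,0,0,0,0,0],
    [0,0,0,0,0,0],
    [0,0,-0.1,0,0,0],
    [0,0,-0.25,0,0,0],
    [0,0,-0.45,0,0,0],
    [0,0,-0.6,0,0,0]
  ],
  "claw": 0.72
}}

```text
clock: 23.65
position: [0.5518, 0.0431, 0.1804]
tool_rot: [[1.0, 0.019, 0.001], [0.019, -1.0, 0.0], [0.001, -0.0, -1.0]]
ft_force: [0.1, -0.3, -0.3]
opening: 0.0615
grip_force: 0.0
```

{"fn": "arm_command", "kwargs": {
  "moves": [
    [0,0.2,0,0,0,0],
    [0,0.4,-0.1,0,0,0],
    [0,0.6,-0.2,0,0,0],
    [0,0.8,-0.2,0,0,0],
    [0,1.0,-0.2,0,0,0],
    [0,1.0,-0.2,0,0,0],
    [0,1.0,-0.2,0,0,0]
  ]
}}

```text
clock: 24.35
position: [0.5557, -0.2092, 0.2274]
tool_rot: [[1.0, 0.015, -0.001], [0.015, -1.0, -0.0], [-0.001, 0.0, -1.0]]
ft_force: [-0.2, 0.4, 0.4]
opening: 0.0615
grip_force: 0.0
```

```bash
python3 -c "
from h import *
go(.552,.0425,.028,.018)
s=snapshot('top');c=snapshot('scene')
for t in ['hammerstone','cork_ring']:
  for d in look_for(t,s)[:4]: b=d['bbox'];print(t,d['score'],np.round(b,1),world(s,b[0]+b[2]/2,b[1]+b[3]/2,.045).round(4))
for d in look_for('axe_head',c)[:2]: print(d)
A=cv2.resize(s['img'][135:290,180:300],(400,517),interpolation=cv2.INTER_CUBIC);B=cv2.resize(c['img'][130:275,180:360],(400,322),interpolation=cv2.INTER_CUBIC)
o=np.zeros((517,800,3),np.uint8);o[:,:400]=A;o[:322,400:]=B;cv2.imwrite('pics/f.png',o)"
```

```text
shift [ 1.000e-03 -1.007e+00  7.970e-01] turn_z -0.007 | pos [ 0.5557 -0.2092  0.2274] yaw 0.015 tilt [-0.001  0.   ] t 24.35 f [-0.2  0.4  0.4] grip 0.0 open 0.0615 q7 [ 0.48  0.37 -0.22  1.69  0.09  1.09 -1.32]
hammerstone 0.83 [223.8 195.9  22.8  21. ] [0.5488 0.0414 0.045 ]
hammerstone 0.77 [324.3 173.5  13.1  18.8] [ 0.6058 -0.1903  0.045 ]
cork_ring 0.43 [229.7 207.5  19.5  12.3] [0.5313 0.0312 0.045 ]
{'bbox': [297.5, 178.0, 36.9, 21.3], 'score': 0.62}
```

View pics/f.png

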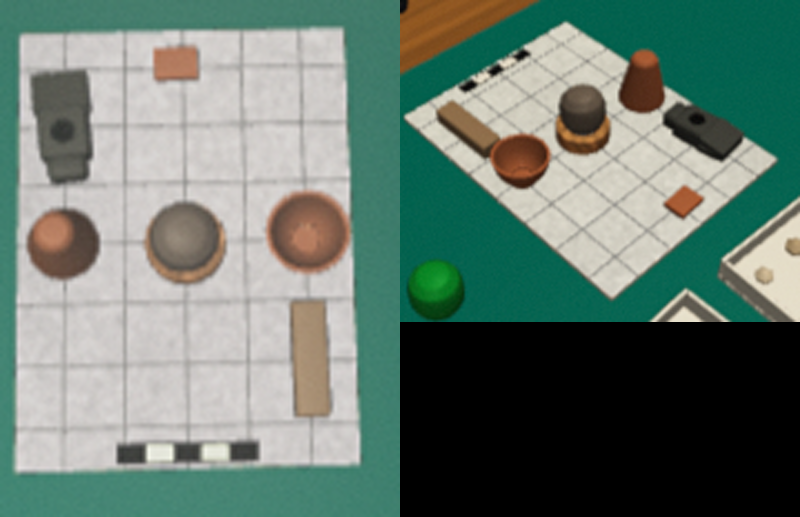

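The stone sits in the ring (185,240), the axe is at (62,125) and the whetstone at (310,357), all flat. The loom weight, bowl and sherd haven't moved, and the gripper is clear. Handing in.

```bash
python3 -c "
from h import *
print(sign_off())"
```

```text
the job is handed in; nothing more can be done
None
```

The job is handed in at about 24 s of the 99 s: ring at mid-board with the grey hammerstone seated in it, axe head behind the loom weight and whetstone in front of the bowl; all looked in place in the last pictures, but `sign_off` returned no verdict.

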